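Stamp the goods label and keep the stamp pressed

TASK

Pull the rectangular self-inking stamp out of its clip-on cap on the bench, stand it squarely in the middle of the empty ruled box on the carton's label, and push its handle all the way down. The label is glossy and the ink needs time, so keep the handle fully down: you finish while still holding it pressed there. Press the stamp nowhere else, and leave the round stamp, the tape roll and the small stock box where they are.

Things in the scene. Friction and masses are not known exactly. Their poses are not given: they have to be found in the camera images.
- stamp: Rectangular self-inking stamp, black plastic, loose, about 180 g. Origin: centre of its underside; z up, x along its short side, y along its long side. Frame with a foot 48 (x) by 80 (y) mm, 8 mm high, and two end posts, over which the handle slides. Its imprint, 24 by 56 mm, lies centred under the foot and looks the same either way round.
- handle_top (a point): Centre of the flat top of the stamp's handle, 92 mm above the stamp's underside at rest; goes down with the handle. The handle is a black hood 42 (x) by 74 (y) mm; its two flat long sides reach from the top to 40 mm below it and can be gripped across x (42 mm).
- stamp_handle (a joint): How far the handle is pushed down into the stamp's frame, m: 0 at rest, 0.020 fully down (hard stop; the die meets the label). The foot stays still meanwhile. A spring pushes back, about 4 N at the start and 16 N at the end of the travel, and lifts the handle as soon as it is let go.
- cap: Grey clip-on cap screwed to the bench, in which the stamp is parked. Origin: centre of its underside; axes as the parked stamp. Tray 54 (x) by 89 (y) mm, walls 14 mm high, floor 4 mm thick under the stamp's foot; screw ears make it 121 mm long. A sprung clip at each short end, 22 mm high, hooks over the foot: pull straight up with about 12 N, free after 5 mm.
- empty_box: The empty one of the two printed ruled boxes side by side on the carton's label, outline 50 (x) by 76 (y) mm. Origin: its middle, on the label, 70 mm above the bench; x along its short side, y along its long side, z up. The stamp's long side goes along the box's long side, either way round.
- used_box: The other ruled box, same size and axes, 94 mm from the empty one along y, to its left or right: it already bears an imprint (a small frame with a diamond in it). Not to be stamped.
- carton: Closed brown carton, full, does not move: 220 (x) by 300 (y) by 70 mm high. Origin: centre of its underside. On its top a white glossy label, 148 by 210 mm, with a bar code, grey lines and, in the row nearest the robot, the two ruled boxes.
- round_stamp: Round stamp, black plastic, standing loose in a round grey cap 62 mm across and 14 mm high: foot 50 mm across, handle 44 mm across, 80 mm high. Origin: centre of its underside. Not to be disturbed.
- tape_roll: Roll of brown packing tape lying flat, loose: 110 mm across, 48 mm high. Origin: centre of its underside. Not to be disturbed.
- stock_box: Small closed brown carton, loose, 75 by 105 by 45 mm high. Origin: centre of its underside. Not to be disturbed.

How it is judged:
By the outcome, as a careful person would: the job done as asked, in the order asked, and still so for the second after the job is handed in, while the arm keeps its last pose, push and grip.
It also fails if it takes over 48 s, if anything falls off the work surface, if the arm or the gripper's body presses on something with over 40 N, if the wrist force passes 120 N, or if a joint passes its speed limit or range.

ROBOT

A 6-joint arm with a two-finger parallel gripper is mounted at the origin on the work surface. World frame = base frame: x ahead of the robot, y to its left, z up, the work surface at z = 0. Lengths are in m, angles in rad, forces in N, time in s.
With the tool pointing down it reaches from about 0.375 to 0.9 m from the base axis. Payload 3.1 kg.
Tool frame: the origin (TCP) lies between the finger pads; the fingertips stand 17 mm ahead of it and the grasp point (between the pads) lies 2 mm behind it (robot.nose_length is the distance from the TCP to the fingertips, in m); z points along the fingers, y is the line along which they close (so a half turn about z gives the same grasp; the last joint's range is limited). The gripper opens to 87 mm and grips with 3 to 60 N. Pads are 19 mm wide; open, the fingers measure 117 mm over their backs; the gripper's body (75 mm by 190 mm) begins 51 mm behind the grasp point.
Start: joints at [-1.327, 0.527, 1.433, -0, 1.181, -0.178], TCP at [0.256, -0.57, 0.24] pointing down, gripper open.
Joint ranges: [-3.08, 3.08], [-0.75, 2.2], [0.22, 2.44], [-1.43, 4.57], [0, 2.65], [-2.85, 2.85]. Speed limits (rad/s): [2.79, 2.79, 3.14, 3.14, 3.14, 3.14].

INTERFACE

Orientations are given as a unit quaternion [x, y, z, w].
In Python, from rig import robot, cams gives the robot as it stands.
- The arm moves only by the shell command python3 -m pendant 'ROWS' [FORCE]. ROWS is JSON, a list of rows, each an object with "jaw": the opening, from 0 (shut) to 1 (fully open); "linear": the shift along the tool's x, y, z in cm, a list of three; "twist": the turn about the tool's z in degrees. A call has 1 to 12 rows; each row shifts and turns the commanded pose from where the row before left it, along the tool's axes as they then stand; what a row does not reach is not made up. A row lasts 1/12 s, in which the tool goes at most 41.7 mm and 7.16 degrees, less where a joint would pass 70% of its speed; a pose out of reach is approached as far as the arm can. A call is refused whole if a number of a shift passes 4.17 or a number of a turn 7.16, either way. A call with a gripper value outside its range is refused whole. The fingers move at their own pace and stop on an object; FORCE is the grip in N (left out, the last holds). Time passes only in rows, so rows that do not move let the fingers close. It gives the time, the measured TCP pose, the force, the opening and the grip force at its end, in the units of the state.
- robot.get_obs(): the state, without advancing time (a new reading comes with each control period).
- cams.camera(name): name is "side" or "top"; returns a dict with "color" (400x640x3 uint8, blue, green, red), "depth" (400x640 float32, m along the optical axis (not along the pixel's ray), 0 where there is no reading), "fov_y" (degrees; the focal length in pixels is half the picture's height over the tangent of half this angle, whatever the lens; pixels are square), "cx", "cy" (the principal point, pixels), "view" (4x4, takes a point from world to camera coordinates). Camera axes: x right, y down, z forward; pixel columns grow to the right and rows downward; lengths in m; the calibration is good to about 2 mm. A picture is of the moment at which its call begins.
- robot.hand_in(): hands the job in; it is judged then, once.
The state is a dict: "time": time; "q": joint angles; "joint_velocities": joint speeds; "joint_torque": joint torques, N m; "position": TCP position; "tool_rot": TCP orientation; "ft_force": force on the tool from outside, world axes, zero at the start; "moment": the same for the moment, N m; "grip_width": finger opening in m; "grip_force": force on a finger pad.
Only numpy, scipy, OpenCV 4.12 (cv2) and the standard library are available. Lean on these libraries where they do the work, as an engineer would, in place of code of your own. Each camera call takes 0.05 s, during which the arm holds its last target. There are 200 camera calls.

## Working session

There is one attempt and no reset: what is moved stays moved. The work goes in short steps, Python scripts to look and compute and a shell command to move; the robot and the scene stay as the last step left them, time stands still between calls to the robot, and variables do not carry over. Pictures are saved under pics/ and viewed, at most 10 in all, crops included, and the job is handed in when it is done.

```bash
mkdir -p pics
cat > h.py <<'E'
import numpy as np, cv2
from rig import robot, cams
def grab(n):
    c=cams.camera(n); np.savez(f'pics/{n}.npz',**{k:np.asarray(v) for k,v in c.items()}); return c
def load(n): return dict(np.load(f'pics/{n}.npz'))
def f(c): return c['color'].shape[0]/2/np.tan(np.radians(c['fov_y'])/2)
def ray(c,u,v):
    F=f(c); d=np.array([(u-c['cx'])/F,(v-c['cy'])/F,1.]); R=c['view'][:3,:3]; t=c['view'][:3,3]
    return -R.T@t, R.T@d
def atz(c,u,v,z):
    o,d=ray(c,u,v); return o+d*(z-o[2])/d[2]
def atd(c,u,v):
    o,d=ray(c,u,v); return o+d*float(c['depth'][int(round(v)),int(round(u))])
def proj(c,p):
    q=c['view'][:3,:3]@np.asarray(p)+c['view'][:3,3]; return q[:2]/q[2]*f(c)+[c['cx'],c['cy']]
E
python3 - <<'E'
from h import *
for n in('top','side'):
    c=grab(n); cv2.imwrite(f'pics/{n}0.png',c['color']); o,d=ray(c,320,200); print(n,c['fov_y'],c['cx'],c['cy'],o,d,(c['depth']>0).mean())
    
print(robot.get_obs())
E
```

```text
top 53.11201436867023 323.1572559022724 197.1280214975557 [0.55963549 0.05345984 0.88207744] [ 0.06031404  0.00805786 -0.99820391] 0.996046875
side 44.15405851888082 312.74810559340386 206.5909089260159 [0.51003994 1.05870287 0.72307114] [ 0.07229217 -0.85846043 -0.50814807] 0.99609765625
{'time': 0.1, 'q': array([-1.32648898e+00,  5.28377491e-01,  1.43375748e+00, -2.04770813e-05,
        1.18141221e+00, -1.78518942e-01]), 'joint_velocities': array([-2.57017825e-06, -3.01927237e-03, -2.50746729e-03,  1.95784997e-03,
       -8.14695995e-04,  3.12396756e-04]), 'joint_torque': array([-8.35142437e-04, -4.40985775e+01, -1.77150249e+01,  6.34745951e-02,
        5.33614482e-02, -4.00755243e-05]), 'position': array([ 0.2563202 , -0.56933938,  0.23867214]), 'tool_rot': array([ 9.77734069e-01,  2.09845501e-01, -4.16037069e-05, -9.76423708e-04]), 'ft_force': array([-0.01835605,  1.01694587, -0.03959101]), 'moment': array([ 0.00113319, -0.00767754,  0.0227247 ]), 'grip_force': 0.0, 'grip_width': 0.08668696151176021}
```

View pics/top0.png

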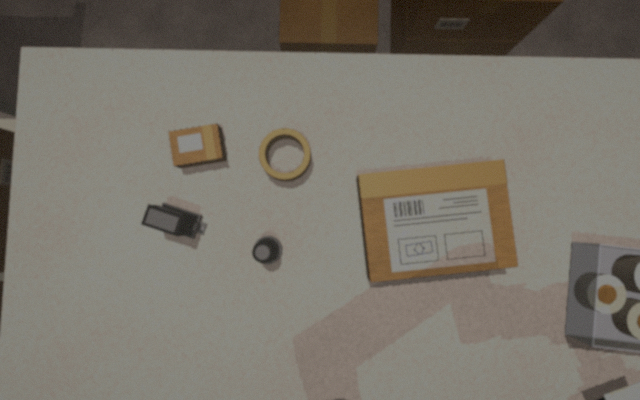

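View pics/side0.png

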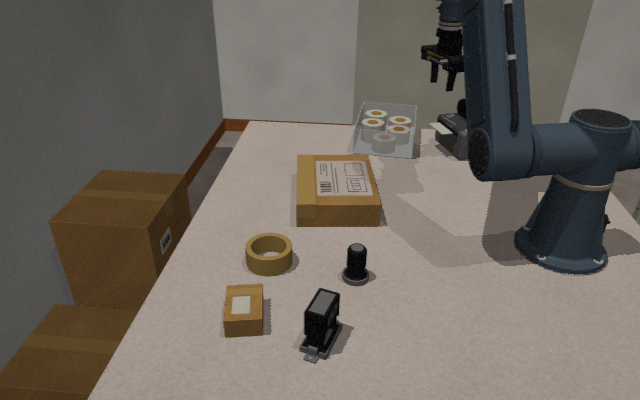

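The top view shows the stamp in its cap at about (172,219). The round stamp is at (265,250), the tape at (285,154) and the stock box at (197,146). On the carton label, the imprinted box is on the left at (418,249) and the empty one on the right at (465,245). I'll enlarge both areas.

Run:
```python
from h import *
c=load('top'); im=c['color']
a=cv2.resize(im[190:250,130:220],None,fx=8,fy=8,interpolation=cv2.INTER_CUBIC)
a=cv2.convertScaleAbs(a,alpha=1.8,beta=20)
b=cv2.resize(im[220:285,370:520],None,fx=5,fy=5,interpolation=cv2.INTER_CUBIC)
cv2.imwrite('pics/st.png',a); cv2.imwrite('pics/bx.png',b)
s=load('side')['color']; cv2.imwrite('pics/ss.png',cv2.convertScaleAbs(cv2.resize(s[280:370,280:370],None,fx=6.5,fy=6.5,interpolation=cv2.INTER_CUBIC),alpha=1.8,beta=20))
```

```text
(no output)
```

View pics/st.png

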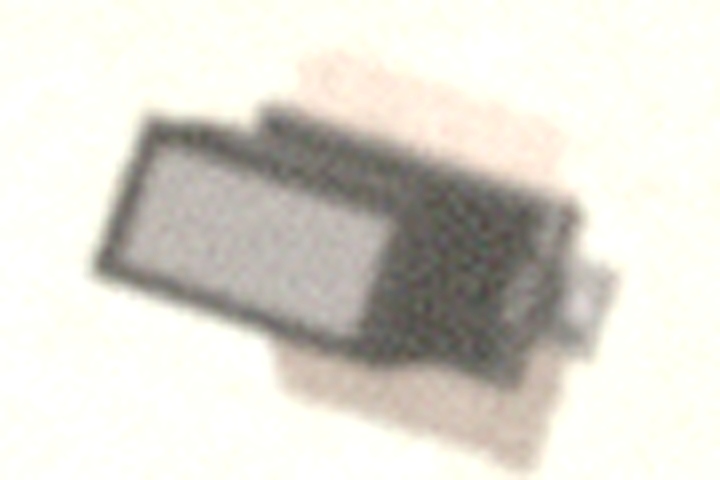

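View pics/bx.png

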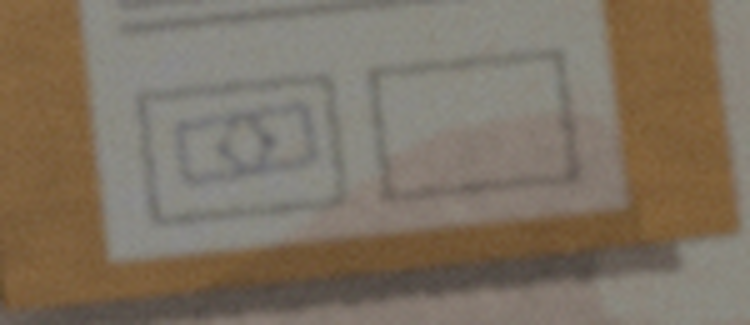

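View pics/ss.png

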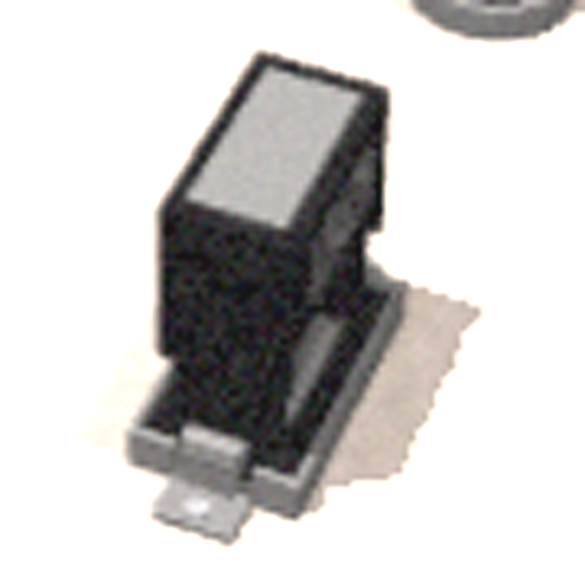

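In the enlarged crops:
- **Stamp, top view:** handle-top corners at about (150,118), (97,268), (365,358) and (400,205).
- **Stamp, side view:** handle-top corners at (262,52), (388,90), (300,232) and (163,208).
- **Empty box:** corners at (372,72), (562,50), (578,180) and (386,198).

Next I'll turn these into positions, using known sizes as a check.

Run:
```python
from h import *
T=load('top');S=load('side')
def un(p,s,x0,y0): return [((x+.5)/s-.5+x0,(y+.5)/s-.5+y0) for x,y in p]
def rep(n,c,p,z):
    P=np.array([atz(c,u,v,z) for u,v in p])[:,:2]; e=np.diff(np.r_[P,P[:1]],axis=0)
    print(n,'ctr',P.mean(0).round(4),'len',(np.linalg.norm(e,axis=1)*1e3).round(1),'ang',(np.degrees(np.arctan2(e[:,1],e[:,0]))).round(1)); return P.mean(0)
a=rep('used',T,un([(138,95),(330,78),(343,203),(153,222)],5,370,220),.07)
b=rep('empty',T,un([(372,72),(562,50),(578,180),(386,198)],5,370,220),.07); print(np.linalg.norm(a-b))
rep('topT',T,un([(150,118),(97,268),(365,358),(400,205)],8,130,190),.096)
rep('stkT',T,un([(158,150),(125,258),(358,335),(392,212)],8,130,190),.096)
rep('topS',S,un([(262,52),(388,90),(300,232),(163,208)],6.5,280,280),.096)
rep('stkS',S,un([(270,68),(360,95),(293,225),(190,195)],6.5,280,280),.096)
# depth
for u,v in [(162,219),(410,260),(465,245),(100,300),(300,320)]: print(u,v,atd(T,u,v).round(4))
print('sideTop',atd(S,322,301).round(4))
# point cloud of handle top from depth, both cameras
for n,c in(('T',T),('S',S)):
    P=[]
    v0,v1,u0,u1=(200,245,130,200) if n=='T' else (275,350,295,345)
    P=np.array([atd(c,u,v) for v in range(v0,v1) for u in range(u0,u1) if c['depth'][v,u]>0])
    m=abs(P[:,2]-.096)<.006; Q=P[m][:,:2].astype(np.float32); r=cv2.minAreaRect(Q*1000); print(n,len(Q),P[m][:,2].mean(),r, Q.mean(0))
```

```text
used ctr [ 0.5128 -0.1393] len [78.  50.3 77.  51.1] ang [ -83.8 -174.    96.8    7.2]
empty ctr [ 0.5245 -0.2335] len [77.6 52.5 77.9 50.8] ang [ -82.3 -173.3   96.5    6.4]
0.09495878364369513
topT ctr [0.5631 0.3704] len [38.7 69.7 38.2 65.5] ang [ 163.2 -107.2  -10.4   72.1]
stkT ctr [0.5627 0.3691] len [27.5 60.5 31.  59.8] ang [ 165.7 -106.9  -13.    76.4]
topS ctr [0.5601 0.3689] len [40.2 64.7 39.1 72. ] ang [ 161.8   71.3   -7.5 -107.2]
stkS ctr [0.5602 0.3692] len [28.5 57.6 30.9 58.6] ang [ 162.    75.1  -16.2 -107.3]
162 219 [0.5635 0.3692 0.095 ]
410 260 [ 0.4915 -0.1235  0.0706]
465 245 [ 0.5236 -0.2351  0.0683]
100 300 [0.386  0.533  0.0008]
300 320 [0.352  0.0984 0.0005]
sideTop [0.5612 0.3688 0.0974]
T 834 0.09580485220866296 ((561.5022583007812, 368.8722229003906), (75.47520446777344, 42.18143081665039), 72.78787231445312) [0.56119573 0.36773857]
S 711 0.09658783304118297 ((561.371337890625, 371.5372314453125), (76.70413970947266, 42.95566177368164), 73.32917785644531) [0.56140476 0.37572646]
```

Depth and both views agree: the stamp is at about (0.5615, 0.370) with its long axis at 73°. The empty box is at about (0.5245, -0.2335) with its long axis at 96.9°. First move: turn the tool so its y axis lies at -17° (a twist of -48.8°).

```bash
cat >> h.py <<'E'
from scipy.spatial.transform import Rotation as Ro
def go(p,yaw_y=None):
    o=robot.get_obs(); R=Ro.from_quat(o['tool_rot']); M=R.as_matrix()
    cur=np.degrees(np.arctan2(M[1,1],M[0,1]))
    print('t',round(o['time'],2),'pos',o['position'].round(4),'yaw_y',cur.round(2),'tilt',np.degrees(M[:2,2]).round(2),'F',o['ft_force'].round(1),'grip',round(o['grip_width'],4),round(o['grip_force'],1))
    print('tool shift cm',(M.T@(np.array(p)-o['position'])*100).round(2),'twist',None if yaw_y is None else round(-(yaw_y-cur),2))
E
python3 -m pendant '[{"jaw":1,"linear":[0,0,0],"twist":-7},{"jaw":1,"linear":[0,0,0],"twist":-7},{"jaw":1,"linear":[0,0,0],"twist":-7},{"jaw":1,"linear":[0,0,0],"twist":-7},{"jaw":1,"linear":[0,0,0],"twist":-7},{"jaw":1,"linear":[0,0,0],"twist":-7},{"jaw":1,"linear":[0,0,0],"twist":-6.8},{"jaw":1,"linear":[0,0,0],"twist":0},{"jaw":1,"linear":[0,0,0],"twist":0}]' 40
python3 -c "
from h import *; go([.5615,.370,.24],-17)"
```

```text
time: 0.85
position: [0.2564, -0.5696, 0.2391]
tool_rot: [0.805, 0.594, 0.0, -0.0]
ft_force: [-0.7, -0.5, -0.9]
grip_width: 0.0869
grip_force: 0.0
t 0.85 pos [ 0.2564 -0.5696  0.2391] yaw_y -17.15 tilt [-0.01  0.05] F [-0.7 -0.5 -0.9] grip 0.0869 0.0
tool shift cm [ 9.878e+01  1.440e+00 -1.000e-02] twist -0.15
```

```bash
python3 -m pendant '[{"jaw":1,"linear":[4,0.06,0],"twist":0},{"jaw":1,"linear":[4,0.06,0],"twist":0},{"jaw":1,"linear":[4,0.06,0],"twist":0},{"jaw":1,"linear":[4,0.06,0],"twist":0},{"jaw":1,"linear":[4,0.06,0],"twist":0},{"jaw":1,"linear":[4,0.06,0],"twist":0},{"jaw":1,"linear":[4,0.06,0],"twist":0},{"jaw":1,"linear":[4,0.06,0],"twist":0},{"jaw":1,"linear":[4,0.06,0],"twist":0},{"jaw":1,"linear":[4,0.06,0],"twist":0},{"jaw":1,"linear":[4,0.06,0],"twist":0},{"jaw":1,"linear":[4,0.06,0],"twist":0}]' && python3 -m pendant '[{"jaw":1,"linear":[4,0.06,0],"twist":0},{"jaw":1,"linear":[4,0.06,0],"twist":0},{"jaw":1,"linear":[4,0.06,0],"twist":0},{"jaw":1,"linear":[4,0.06,0],"twist":0},{"jaw":1,"linear":[4,0.06,0],"twist":0},{"jaw":1,"linear":[4,0.06,0],"twist":0},{"jaw":1,"linear":[4,0.06,0],"twist":0},{"jaw":1,"linear":[4,0.06,0],"twist":0},{"jaw":1,"linear":[4,0.06,0],"twist":0},{"jaw":1,"linear":[4,0.06,0],"twist":0},{"jaw":1,"linear":[4,0.06,0],"twist":0},{"jaw":1,"linear":[2.8,0.06,0],"twist":0}]' && python3 -m pendant '[{"jaw":1,"linear":[0,0,0],"twist":0},{"jaw":1,"linear":[0,0,0],"twist":0},{"jaw":1,"linear":[0,0,0],"twist":0}]'
python3 - <<'E'
from h import *
go([.5615,.370,.24],-17); S=grab('side'); cv2.imwrite('pics/s1.png',S['color'])
E
```

```text
time: 1.85
position: [0.4037, -0.1111, 0.2397]
tool_rot: [0.805, 0.594, 0.0, 0.0]
ft_force: [1.0, -0.3, -0.7]
grip_width: 0.0868
grip_force: 0.0
time: 2.85
position: [0.5475, 0.3362, 0.2394]
tool_rot: [0.804, 0.595, 0.001, -0.0]
ft_force: [0.2, 0.4, 0.5]
grip_width: 0.0868
grip_force: 0.0
time: 3.1
position: [0.5463, 0.332, 0.239]
tool_rot: [0.804, 0.595, -0.001, -0.0]
ft_force: [-0.1, -0.9, 0.6]
grip_width: 0.0868
grip_force: 0.0
t 3.1 pos [0.5463 0.332  0.239 ] yaw_y -17.04 tilt [-0.09 -0.07] F [-0.1 -0.9  0.6] grip 0.0868 0.0
tool shift cm [ 4.08  0.34 -0.11] twist -0.04
```

```bash
python3 -m pendant '[{"jaw":1,"linear":[1.3,0.12,0],"twist":0},{"jaw":1,"linear":[1.3,0.1,0],"twist":0},{"jaw":1,"linear":[1.48,0.12,0],"twist":0},{"jaw":1,"linear":[0,0,0.9],"twist":0},{"jaw":1,"linear":[0,0,2],"twist":0},{"jaw":1,"linear":[0,0,2],"twist":0},{"jaw":1,"linear":[0,0,2],"twist":0},{"jaw":1,"linear":[0,0,2],"twist":0},{"jaw":1,"linear":[0,0,0],"twist":0},{"jaw":1,"linear":[0,0,0],"twist":0}]'
python3 - <<'E'
from h import *
go([.5615,.370,.078],-17); S=grab('side'); T=grab('top')
cv2.imwrite('pics/s2.png',np.hstack([cv2.resize(S['color'][220:380,250:400],None,fx=2.6,fy=2.6),cv2.resize(T['color'][150:310,100:250],None,fx=2.6,fy=2.6)]))
E
```

```text
time: 3.98
position: [0.561, 0.3686, 0.1492]
tool_rot: [0.804, 0.594, -0.002, -0.0]
ft_force: [0.4, -0.3, 0.2]
grip_width: 0.0868
grip_force: 0.0
t 3.98 pos [0.561  0.3686 0.1492] yaw_y -17.07 tilt [-0.23 -0.12] F [ 0.4 -0.3  0.2] grip 0.0868 0.0
tool shift cm [0.17 0.03 7.12] twist -0.07
```

View pics/s2.png

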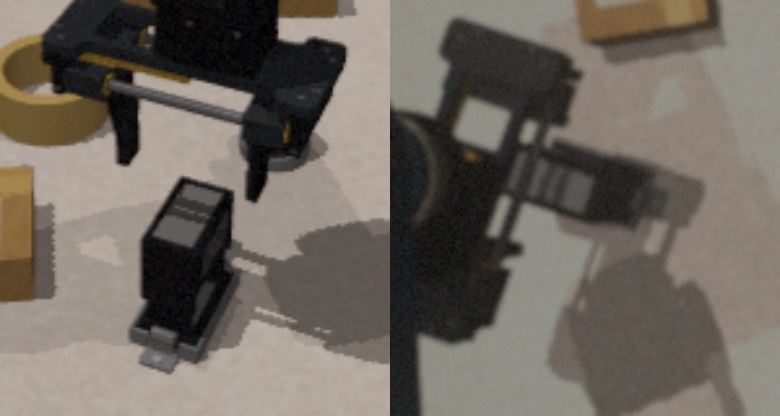

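The open fingers straddle the handle, square to it and about centred. I'll descend and close gently first, to read the side force before gripping hard.

```bash
python3 -m pendant '[{"jaw":1,"linear":[0.1,0,1.8],"twist":0},{"jaw":1,"linear":[0.05,0.03,1.8],"twist":0},{"jaw":1,"linear":[0,0,1.8],"twist":0},{"jaw":1,"linear":[0,0,1.2],"twist":0},{"jaw":1,"linear":[0,0,0.5],"twist":0},{"jaw":1,"linear":[0,0,0],"twist":0},{"jaw":1,"linear":[0,0,0],"twist":0}]' 5
python3 -m pendant '[{"jaw":0.4,"linear":[0,0,0],"twist":0},{"jaw":0.4,"linear":[0,0,0],"twist":0},{"jaw":0.4,"linear":[0,0,0],"twist":0},{"jaw":0.4,"linear":[0,0,0],"twist":0},{"jaw":0.4,"linear":[0,0,0],"twist":0},{"jaw":0.4,"linear":[0,0,0],"twist":0},{"jaw":0.4,"linear":[0,0,0],"twist":0},{"jaw":0.4,"linear":[0,0,0],"twist":0}]' 5
python3 -c "
from h import *; go([.5615,.370,.078],-17)"
```

```text
time: 4.67
position: [0.5636, 0.3721, 0.0805]
tool_rot: [0.804, 0.595, 0.001, 0.0]
ft_force: [0.8, -0.2, -0.7]
grip_width: 0.0869
grip_force: 0.0
time: 5.33
position: [0.5628, 0.372, 0.0795]
tool_rot: [0.804, 0.595, -0.0, -0.0]
ft_force: [-1.1, -0.5, 0.4]
grip_width: 0.0421
grip_force: 5.7
t 5.33 pos [0.5628 0.372  0.0795] yaw_y -16.98 tilt [-0.01  0.  ] F [-1.1 -0.5  0.4] grip 0.0421 5.7
tool shift cm [-0.22 -0.07  0.15] twist 0.02
```

```bash
python3 -m pendant '[{"jaw":0.2,"linear":[0,0,0],"twist":0},{"jaw":0.2,"linear":[0,0,0],"twist":0},{"jaw":0.2,"linear":[0,0,0],"twist":0},{"jaw":0.2,"linear":[0,0,0],"twist":0}]' 58
python3 -m pendant '[{"jaw":0.2,"linear":[0,0,-0.2],"twist":0},{"jaw":0.2,"linear":[0,0,-0.2],"twist":0},{"jaw":0.2,"linear":[0,0,-0.2],"twist":0},{"jaw":0.2,"linear":[0,0,-0.2],"twist":0},{"jaw":0.2,"linear":[0,0,-0.2],"twist":0},{"jaw":0.2,"linear":[0,0,-0.3],"twist":0},{"jaw":0.2,"linear":[0,0,-0.5],"twist":0},{"jaw":0.2,"linear":[0,0,-1],"twist":0},{"jaw":0.2,"linear":[0,0,-2],"twist":0},{"jaw":0.2,"linear":[0,0,-3],"twist":0},{"jaw":0.2,"linear":[0,0,-3],"twist":0},{"jaw":0.2,"linear":[0,0,-3],"twist":0}]'
python3 -m pendant '[{"jaw":0.2,"linear":[0,0,-3],"twist":0},{"jaw":0.2,"linear":[0,0,-1],"twist":0},{"jaw":0.2,"linear":[0,0,0],"twist":0},{"jaw":0.2,"linear":[0,0,0],"twist":0}]'
python3 - <<'E'
from h import *
go([.5245,-.2335,.26],6.9); S=grab('side'); T=grab('top')
a=S['color'][60:310,230:430]; b=T['color'][120:320,60:260]
cv2.imwrite('pics/s3.png',np.hstack([cv2.resize(a,(480,600)),cv2.copyMakeBorder(cv2.resize(b,(300,300)),0,300,0,0,cv2.BORDER_CONSTANT)]))
E
```

```text
time: 5.67
position: [0.5628, 0.3719, 0.0795]
tool_rot: [0.804, 0.595, -0.0, -0.0]
ft_force: [-0.3, 0.5, 0.3]
grip_width: 0.0415
grip_force: 58.0
time: 6.67
position: [0.5629, 0.3719, 0.2201]
tool_rot: [0.804, 0.595, 0.0, 0.0]
ft_force: [0.9, 0.1, -1.1]
grip_width: 0.0417
grip_force: 58.0
time: 7.0
position: [0.5626, 0.3718, 0.2578]
tool_rot: [0.804, 0.595, 0.0, 0.0]
ft_force: [-0.2, -0.1, -2.4]
grip_width: 0.0415
grip_force: 58.0
t 7.0 pos [0.5626 0.3718 0.2578] yaw_y -16.98 tilt [0.03 0.01] F [-0.2 -0.1 -2.4] grip 0.0415 58.0
tool shift cm [-59.    14.03  -0.23] twist -23.88
```

View pics/s3.png

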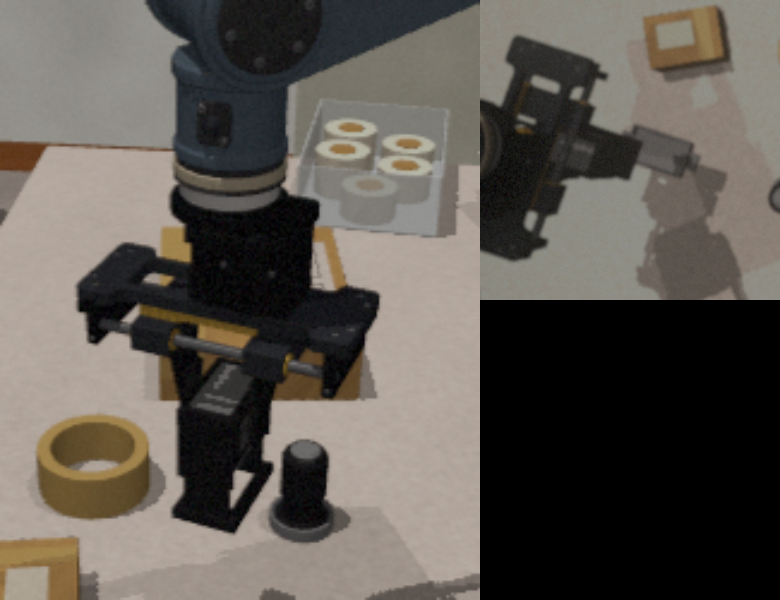

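The stamp is out and hanging upright, and the empty cap is still on the bench. I'll carry it over the carton and then turn.

```bash
python3 -m pendant '[{"jaw":0.2,"linear":[-2,0.47,0],"twist":0},{"jaw":0.2,"linear":[-4,0.95,0],"twist":0},{"jaw":0.2,"linear":[-4,0.95,0],"twist":0},{"jaw":0.2,"linear":[-4,0.95,0],"twist":0},{"jaw":0.2,"linear":[-4,0.95,0],"twist":0},{"jaw":0.2,"linear":[-4,0.95,0],"twist":0},{"jaw":0.2,"linear":[-4,0.95,0],"twist":0},{"jaw":0.2,"linear":[-4,0.95,0],"twist":0},{"jaw":0.2,"linear":[-4,0.95,0],"twist":0},{"jaw":0.2,"linear":[-4,0.95,0],"twist":0},{"jaw":0.2,"linear":[-4,0.95,0],"twist":0},{"jaw":0.2,"linear":[-4,0.95,0],"twist":0}]'
python3 -m pendant '[{"jaw":0.2,"linear":[-4,0.95,0],"twist":0},{"jaw":0.2,"linear":[-4,0.95,0],"twist":0},{"jaw":0.2,"linear":[-3,0.7,0],"twist":0},{"jaw":0.2,"linear":[-2,0.47,0],"twist":0},{"jaw":0.2,"linear":[0,0,0],"twist":-5},{"jaw":0.2,"linear":[0,0,0],"twist":-7},{"jaw":0.2,"linear":[0,0,0],"twist":-7},{"jaw":0.2,"linear":[0,0,0],"twist":-4.9},{"jaw":0.2,"linear":[0,0,0],"twist":0},{"jaw":0.2,"linear":[0,0,0],"twist":0},{"jaw":0.2,"linear":[0,0,0],"twist":0}]'
python3 - <<'E'
from h import *
go([.5245,-.2335,.17],6.9); S=grab('side'); T=grab('top')
a=S['color'][60:240,270:450]; b=T['color'][190:250,120:220]
g=cv2.resize(T['color'][150:290,350:530],(360,280))
b=cv2.convertScaleAbs(cv2.resize(b,(360,216),interpolation=cv2.INTER_CUBIC),alpha=1.6,beta=20)
cv2.imwrite('pics/s4.png',np.hstack([cv2.resize(a,(440,440)),cv2.resize(np.vstack([g,b]),(360,496))[:440]]))
# empty cap from depth: points between 8 and 30 mm above bench around it
P=np.array([atd(T,u,v) for v in range(195,245) for u in range(135,215) if T['depth'][v,u]>0])
Q=P[(P[:,2]>.008)&(P[:,2]<.03)&(np.hypot(P[:,0]-.5615,P[:,1]-.37)<.08)][:,:2].astype(np.float32); print(len(Q),cv2.minAreaRect(Q*1000))
E
```

```text
time: 8.1
position: [0.5314, -0.1014, 0.2554]
tool_rot: [0.804, 0.595, -0.001, -0.002]
ft_force: [1.0, -0.3, -3.0]
grip_width: 0.0413
grip_force: 58.0
time: 9.02
position: [0.524, -0.2328, 0.2563]
tool_rot: [0.664, 0.748, -0.0, -0.001]
ft_force: [0.7, 0.3, -2.5]
grip_width: 0.0415
grip_force: 58.0
t 9.02 pos [ 0.524  -0.2328  0.2563] yaw_y 6.82 tilt [-0.12  0.08] F [ 0.7  0.3 -2.5] grip 0.0415 58.0
tool shift cm [-0.09  0.06  8.63] twist -0.08
273 ((561.3770141601562, 368.7330627441406), (96.23634338378906, 54.435367584228516), 73.10062408447266)
```

View pics/s4.png

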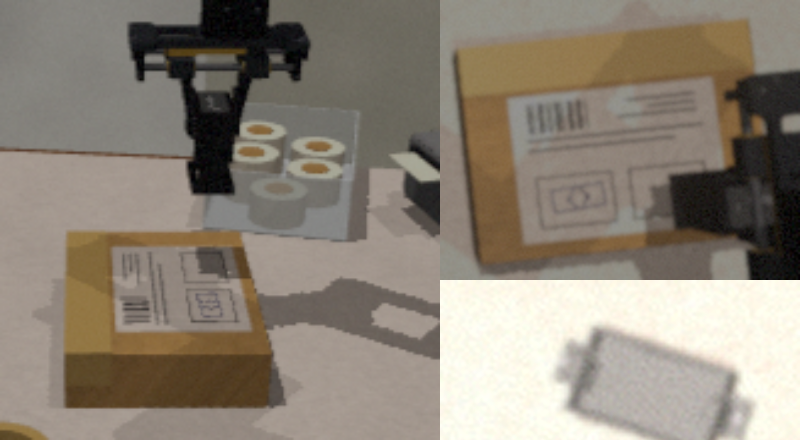

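The stamp hangs over the empty box and its cap is clear. I'll refine the box by fitting the ruled outlines in both first pictures, and measure the cap in both views to get the offset of the stamp in the grip.

Run:
```python
from h import *
from scipy.optimize import minimize
def rect(w,h,n=60):
    c=np.array([[-w,-h],[w,-h],[w,h],[-w,h],[-w,-h]])/2
    return np.vstack([c[i]+(c[i+1]-c[i])*np.linspace(0,1,n)[:,None] for i in range(4)])
M=np.vstack([rect(.05,.076),rect(.05,.076)+[0,.094]])
for n in('top','side'):
    c=load(n); g=cv2.cvtColor(cv2.imread(f'pics/{n}0.png'),cv2.COLOR_BGR2GRAY).astype(np.float32)
    g=g-cv2.GaussianBlur(g,(0,0),4); g=cv2.GaussianBlur(g,(0,0),.7)
    def cost(p):
        a=np.radians(p[2]); R=np.array([[np.cos(a),-np.sin(a)],[np.sin(a),np.cos(a)]])
        X=M@R.T+np.array(p[:2])/1000
        uv=np.array([proj(c,[x,y,.07]) for x,y in X]).astype(np.float32)
        return float(cv2.remap(g,uv[:,:1],uv[:,1:],cv2.INTER_LINEAR).mean())
    best=None
    for dx in(-4,0,4):
        for dy in(-4,0,4):
            r=minimize(cost,[524.5+dx,-233.5+dy,6.9],method='Nelder-Mead',options=dict(initial_simplex=[[524.5+dx,-233.5+dy,6.9],[527.5+dx,-233.5+dy,6.9],[524.5+dx,-230.5+dy,6.9],[524.5+dx,-233.5+dy,9]]))
            if best is None or r.fun<best.fun: best=r
    print(n,'box',best.x.round(2),best.fun)
    # empty cap now, depth
    P=np.array([atd(c,u,v) for v in range(190,380) for u in range(130,380) if c['depth'][v,u]>0])
    m=(np.hypot(P[:,0]-.5615,P[:,1]-.37)<.085)
    for lo,hi in((.009,.03),(.011,.017)):
        Q=P[m&(P[:,2]>lo)&(P[:,2]<hi)][:,:2].astype(np.float32); print(n,len(Q),cv2.minAreaRect(Q*1000))
```

```text
top box [ 524.62 -232.83    7.09] -9.229425430297852
top 266 ((561.3770141601562, 368.7330627441406), (96.23634338378906, 54.435367584228516), 73.10062408447266)
top 160 ((561.1336669921875, 367.89508056640625), (93.83418273925781, 54.403839111328125), 73.23794555664062)
side box [ 523.92 -234.45    6.86] -7.334372043609619
side 374 ((561.5781860351562, 371.58673095703125), (99.8050537109375, 55.28929901123047), 72.84465789794922)
side 225 ((561.70361328125, 371.9931335449219), (98.85796356201172, 55.28929901123047), 72.84465789794922)
```

```bash
python3 -m pendant '[{"jaw":0.2,"linear":[0.05,0,1.5],"twist":-0.2},{"jaw":0.2,"linear":[0.05,0,2],"twist":0},{"jaw":0.2,"linear":[0,0,2],"twist":0},{"jaw":0.2,"linear":[0,0,2],"twist":0},{"jaw":0.2,"linear":[0,0,1.6],"twist":0},{"jaw":0.2,"linear":[0,0,0.8],"twist":0},{"jaw":0.2,"linear":[0,0,0],"twist":0},{"jaw":0.2,"linear":[0,0,0],"twist":0},{"jaw":0.2,"linear":[0,0,0],"twist":0}]'
python3 - <<'E'
from h import *
go([.524,-.2315,.1455],7.0); S=grab('side'); T=grab('top')
a=S['color'][130:210,300:390]; a=cv2.convertScaleAbs(cv2.resize(a,(675,600),interpolation=cv2.INTER_CUBIC),alpha=1.3,beta=15); 
cv2.imwrite('pics/s5.png',a)
for q in [(-.025,-.038),(.025,-.038),(.025,.038),(-.025,.038)]:
    al=np.radians(7.); R=np.array([[np.cos(al),-np.sin(al)],[np.sin(al),np.cos(al)]]); x=R@q+[.5243,-.2336]
    print(q,((proj(S,[*x,.07])-[300,130])*7.5).round())
E
```

```text
time: 9.87
position: [0.5251, -0.2327, 0.1596]
tool_rot: [0.662, 0.75, 0.0, 0.001]
ft_force: [0.6, 0.3, -2.2]
grip_width: 0.0413
grip_force: 58.0
t 9.87 pos [ 0.5251 -0.2327  0.1596] yaw_y 7.12 tilt [ 0.11 -0.07] F [ 0.6  0.3 -2.2] grip 0.0413 58.0
tool shift cm [ 0.14 -0.1   1.41] twist 0.12
(-0.025, -0.038) [451. 248.]
(0.025, -0.038) [325. 249.]
(0.025, 0.038) [339. 337.]
(-0.025, 0.038) [470. 337.]
```

View pics/s5.png

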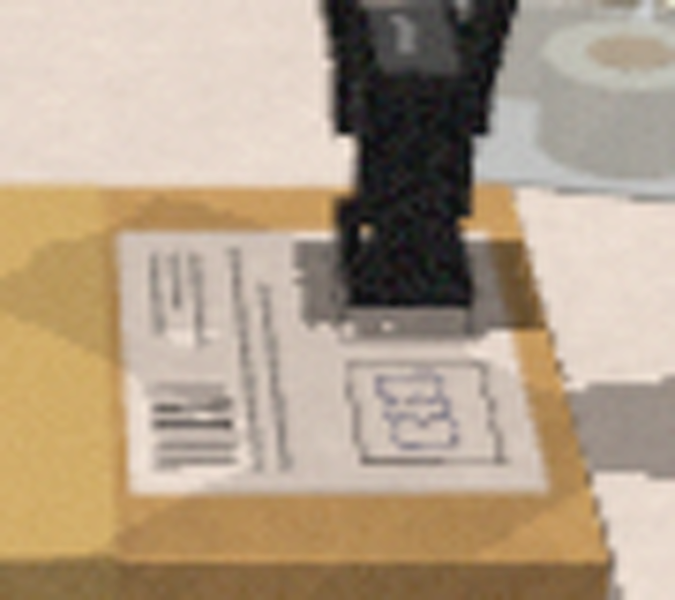

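The foot's front bottom edge runs from about (343,304) to (470,306), and the empty box's front line is just visible below it at about y=335. I'll check this against the expected foot projection.

Run:
```python
from h import *
S=load('side'); al=np.radians(7.1); R=np.array([[np.cos(al),-np.sin(al)],[np.sin(al),np.cos(al)]])
c=np.array([.5251,-.2327])-.0021*R[:,1]
for q in [(.024,.04),(-.024,.04)]: print(q,((proj(S,[*(c+R@q),.0841])-[300,130]+.5)*7.5-.5).round(1))
P=[atz(S,(x+.5)/7.5-.5+300,(y+.5)/7.5-.5+130,.0841)[:2] for x,y in((343,304),(470,306))]
m=np.mean(P,0); print(P,'centre',m-R@[0,.04])
go([.524,-.2315,.1455],7.0)
```

```text
(0.024, 0.04) [344.6 308.4]
(-0.024, 0.04) [471.3 308.1]
[array([ 0.54501038, -0.19570085]), array([ 0.49711669, -0.19977721])] centre [ 0.52600759 -0.23743231]
t 9.97 pos [ 0.5251 -0.2327  0.1598] yaw_y 7.12 tilt [ 0.13 -0.09] F [-0.2  0.3 -1.5] grip 0.0417 58.0
tool shift cm [ 0.14 -0.1   1.43] twist 0.12
```

```bash
python3 -m pendant '[{"jaw":0.2,"linear":[0.1,-0.06,0],"twist":0.1},{"jaw":0.2,"linear":[0.09,-0.06,0],"twist":0},{"jaw":0.2,"linear":[0,0,0.4],"twist":0},{"jaw":0.2,"linear":[0,0,0.4],"twist":0},{"jaw":0.2,"linear":[0,0,0.2],"twist":0},{"jaw":0.2,"linear":[0,0,0.1],"twist":0},{"jaw":0.2,"linear":[0,0,0.1],"twist":0},{"jaw":0.2,"linear":[0,0,0],"twist":0},{"jaw":0.2,"linear":[0,0,0],"twist":0}]' 60
python3 -c "
from h import *; go([.5237,-.2309,.1255],7.0)"
```

```text
time: 10.72
position: [0.5229, -0.2305, 0.1464]
tool_rot: [0.662, 0.749, -0.0, -0.0]
ft_force: [0.0, -1.1, -1.8]
grip_width: 0.0415
grip_force: 60.0
t 10.72 pos [ 0.5229 -0.2305  0.1464] yaw_y 7.02 tilt [-0.01  0.01] F [ 0.  -1.1 -1.8] grip 0.0415 60.0
tool shift cm [-0.05  0.07  2.09] twist 0.02
```

```bash
python3 -m pendant '[{"jaw":0.2,"linear":[-0.03,0.05,0],"twist":0},{"jaw":0.2,"linear":[0,0,0],"twist":0},{"jaw":0.2,"linear":[0,0,0],"twist":0}]'
python3 - <<'E'
from h import *
go([.5237,-.2309,.1255],7.0); S=grab('side')
a=S['color'][145:195,335:385]
a=cv2.convertScaleAbs(cv2.resize(a,(600,600),interpolation=cv2.INTER_CUBIC),alpha=1.3,beta=30); cv2.imwrite('pics/s6.png',a)
al=np.radians(7.); R=np.array([[np.cos(al),-np.sin(al)],[np.sin(al),np.cos(al)]])
for n,b in(('side',[.5239,-.23445]),('avg',[.5243,-.2336])):
  for w,h,z in((.048,.08,.0707),(.05,.076,.07)):
    print(n,w,*[((proj(S,[*(np.array(b)+R@[s*w/2,h/2]),z])-[335,145]+.5)*12-.5).round(0) for s in(1,-1)])
E
```

```text
time: 10.97
position: [0.5236, -0.2308, 0.1467]
tool_rot: [0.662, 0.749, 0.0, 0.0]
ft_force: [0.9, 0.0, -1.4]
grip_width: 0.0417
grip_force: 60.0
t 10.97 pos [ 0.5236 -0.2308  0.1467] yaw_y 7.03 tilt [ 0.02 -0.01] F [ 0.9  0.  -1.4] grip 0.0417 60.0
tool shift cm [-0.01  0.01  2.12] twist 0.03
side 0.048 [135. 365.] [337. 365.]
side 0.05 [130. 364.] [340. 363.]
avg 0.048 [133. 367.] [335. 366.]
avg 0.05 [128. 365.] [338. 365.]
```

View pics/s6.png

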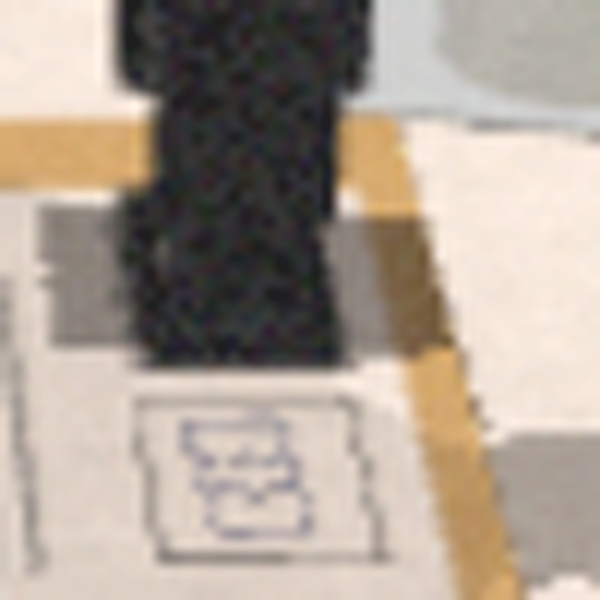

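The foot's front edge spans (138,364) to (340,364), against a predicted (135–337,365). That is within about 1 mm of centred and square, so I'll press gradually and watch the force.

```bash
python3 -m pendant '[{"jaw":0.2,"linear":[0,0,0.1],"twist":0},{"jaw":0.2,"linear":[0,0,0.1],"twist":0},{"jaw":0.2,"linear":[0,0,0.2],"twist":0},{"jaw":0.2,"linear":[0,0,0.2],"twist":0},{"jaw":0.2,"linear":[0,0,0.2],"twist":0},{"jaw":0.2,"linear":[0,0,0.2],"twist":0},{"jaw":0.2,"linear":[0,0,0],"twist":0},{"jaw":0.2,"linear":[0,0,0],"twist":0}]' && python3 -m pendant '[{"jaw":0.2,"linear":[0,0,0.2],"twist":0},{"jaw":0.2,"linear":[0,0,0.2],"twist":0},{"jaw":0.2,"linear":[0,0,0.2],"twist":0},{"jaw":0.2,"linear":[0,0,0.1],"twist":0},{"jaw":0.2,"linear":[0,0,0.1],"twist":0},{"jaw":0.2,"linear":[0,0,0],"twist":0},{"jaw":0.2,"linear":[0,0,0],"twist":0}]'
python3 -c "
from h import *; go([.5237,-.2309,.1255],7.0)"
```

```text
time: 11.68
position: [0.5236, -0.2308, 0.1376]
tool_rot: [0.662, 0.749, -0.0, 0.0]
ft_force: [-4.4, 1.3, 8.4]
grip_width: 0.0412
grip_force: 60.0
time: 12.27
position: [0.5235, -0.2309, 0.1303]
tool_rot: [0.662, 0.749, -0.0, 0.001]
ft_force: [-3.4, 1.1, 13.0]
grip_width: 0.0417
grip_force: 60.0
t 12.27 pos [ 0.5235 -0.2309  0.1303] yaw_y 7.03 tilt [ 0.04 -0.04] F [-3.4  1.1 13. ] grip 0.0417 60.0
tool shift cm [-0.01  0.02  0.48] twist 0.03
```

```bash
python3 -m pendant '[{"jaw":0.2,"linear":[0,0,0.1],"twist":0},{"jaw":0.2,"linear":[0,0,0.1],"twist":0},{"jaw":0.2,"linear":[0,0,0.1],"twist":0},{"jaw":0.2,"linear":[0,0,0.1],"twist":0},{"jaw":0.2,"linear":[0,0,0],"twist":0},{"jaw":0.2,"linear":[0,0,0],"twist":0}]' && python3 -m pendant '[{"jaw":0.2,"linear":[0,0,0.05],"twist":0},{"jaw":0.2,"linear":[0,0,0],"twist":0},{"jaw":0.2,"linear":[0,0,0],"twist":0}]' && python3 -m pendant '[{"jaw":0.2,"linear":[0,0,0.05],"twist":0},{"jaw":0.2,"linear":[0,0,0],"twist":0},{"jaw":0.2,"linear":[0,0,0],"twist":0}]'
```

```text
time: 12.77
position: [0.5235, -0.2308, 0.1267]
tool_rot: [0.662, 0.749, -0.0, 0.001]
ft_force: [-4.4, 1.6, 14.2]
grip_width: 0.0416
grip_force: 60.0
time: 13.02
position: [0.5235, -0.2308, 0.1263]
tool_rot: [0.662, 0.749, -0.0, 0.001]
ft_force: [-5.1, 1.7, 14.2]
grip_width: 0.0415
grip_force: 60.0
time: 13.27
position: [0.5235, -0.2308, 0.1258]
tool_rot: [0.662, 0.749, -0.0, 0.001]
ft_force: [-4.5, 2.4, 14.6]
grip_width: 0.0416
grip_force: 60.0
```

```bash
python3 -m pendant '[{"jaw":0.2,"linear":[0,0,0.05],"twist":0},{"jaw":0.2,"linear":[0,0,0],"twist":0},{"jaw":0.2,"linear":[0,0,0],"twist":0}]' && python3 -m pendant '[{"jaw":0.2,"linear":[0,0,0.05],"twist":0},{"jaw":0.2,"linear":[0,0,0],"twist":0},{"jaw":0.2,"linear":[0,0,0],"twist":0}]'&& python3 -m pendant '[{"jaw":0.2,"linear":[0,0,0.05],"twist":0},{"jaw":0.2,"linear":[0,0,0],"twist":0},{"jaw":0.2,"linear":[0,0,0],"twist":0}]'
```

```text
time: 13.52
position: [0.5235, -0.2308, 0.1254]
tool_rot: [0.662, 0.749, -0.0, 0.001]
ft_force: [-3.6, 2.8, 14.9]
grip_width: 0.0412
grip_force: 60.0
time: 13.77
position: [0.5235, -0.2308, 0.1253]
tool_rot: [0.662, 0.749, -0.0, 0.001]
ft_force: [-5.4, 3.2, 17.5]
grip_width: 0.0414
grip_force: 60.0
time: 14.02
position: [0.5235, -0.2308, 0.1253]
tool_rot: [0.662, 0.749, -0.0, 0.001]
ft_force: [-6.1, 2.1, 20.8]
grip_width: 0.0416
grip_force: 60.0
```

```bash
python3 -m pendant '[{"jaw":0.2,"linear":[0,0,0.06],"twist":0},{"jaw":0.2,"linear":[0,0,0],"twist":0},{"jaw":0.2,"linear":[0,0,0],"twist":0},{"jaw":0.2,"linear":[0,0,0],"twist":0},{"jaw":0.2,"linear":[0,0,0],"twist":0},{"jaw":0.2,"linear":[0,0,0],"twist":0},{"jaw":0.2,"linear":[0,0,0],"twist":0},{"jaw":0.2,"linear":[0,0,0],"twist":0},{"jaw":0.2,"linear":[0,0,0],"twist":0},{"jaw":0.2,"linear":[0,0,0],"twist":0},{"jaw":0.2,"linear":[0,0,0],"twist":0},{"jaw":0.2,"linear":[0,0,0],"twist":0}]'
python3 - <<'E'
from h import *
go([.5237,-.2309,.1253],7.0); S=grab('side'); P=np.array([atd(S,u,v) for v in range(120,180) for u in range(335,375) if S['depth'][v,u]>0])
# front face/foot edge: nearest surface rows
m=(abs(P[:,0]-.523)<.015)&(P[:,1]>-.30)&(P[:,1]<-.19)&(P[:,2]>.075)&(P[:,2]<.16)
Q=P[m]; h=np.histogram(Q[:,2],bins=np.arange(.074,.162,.004)); 
for a,b in zip(h[1],h[0]):
    s=Q[(Q[:,2]>=a)&(Q[:,2]<a+.004)]; print(round(a,3),b,s[:,1].mean().round(4) if b else '')
E
```

```text
time: 15.02
position: [0.5235, -0.2309, 0.1253]
tool_rot: [0.662, 0.749, -0.0, 0.001]
ft_force: [-6.5, 3.2, 23.3]
grip_width: 0.0414
grip_force: 60.0
t 15.02 pos [ 0.5235 -0.2309  0.1253] yaw_y 7.04 tilt [ 0.07 -0.07] F [-6.5  3.2 23.3] grip 0.0414 60.0
tool shift cm [-0.01  0.02 -0.  ] twist 0.04
0.074 8 -0.1976
0.078 20 -0.1954
0.082 9 -0.1969
0.086 13 -0.1961
0.09 9 -0.1964
0.094 17 -0.194
0.098 11 -0.1959
0.102 11 -0.1949
0.106 12 -0.1943
0.11 12 -0.1953
0.114 12 -0.1947
0.118 17 -0.1958
0.122 11 -0.1962
0.126 15 -0.1945
0.13 13 -0.1964
0.134 13 -0.1942
0.138 28 -0.2142
0.142 106 -0.23
0.146 3 -0.2274
0.15 0 
0.154 0
```

The handle top now sits at about 0.142 m, as expected when fully down. The position is steady against the hard stop with 23 N on it.

```bash
python3 -c "
from rig import robot; print(robot.hand_in())"
```

```text
the job is handed in; nothing more can be done
None
```

I handed the job in at about 15 s: the stamp stands squarely in the empty box, within about 1 mm of its middle by my camera measurements, with its handle held fully down at about 23 N, and nothing else was touched.

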